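# Nest a crimped hose fitting and hold the loupe over it at focal height

### The arm

A 6-joint arm with a two-finger parallel gripper is mounted at the origin on the work surface. World frame = base frame: x ahead of the robot, y to its left, z up, the work surface at z = 0. Lengths are in mm, angles in degrees, forces in N, time in s.
With the tool pointing down it reaches from about 375 to 750 mm from the base axis. Payload 9 kg.
Tool frame: the origin (TCP) lies midway between the tips of the shut fingers; the grasp point (between the pads) lies 19 mm behind it (ctrl.hold_point_z is the z of the grasp point in the tool frame, in mm); z points along the fingers, y is the line along which they close (so a half turn about z gives the same grasp; the last joint's range is limited). The gripper opens to 85 mm and grips with 20 to 120 N. Pads are 22 mm wide; open, the fingers measure 114 mm over their backs; the gripper's body (76 mm by 85 mm) begins 54 mm behind the grasp point. The pads swing forward as they close: fully open they stand 13 mm farther back than shut.
Start: joints at [61.152, 5.964, 5.575, 89.605, 0, 77.527], TCP at [169.159, 575.693, 231.331] pointing down, gripper open.
Joint ranges: [-171.21, 171.21], [-48.23, 106.86], [-62.78, 66.21], [-105.2, 120.99], [-86.42, 89.51], [-180, 180]. Speed limits (degrees/s): [127.2, 127.2, 147.25, 180, 180, 180].

### API

Orientations are given as [roll, pitch, yaw] about the fixed x, y, z axes, in that order (R = Rz(yaw) Ry(pitch) Rx(roll)).
In Python, from workcell import ctrl gives the robot as it stands. Calls block until the motion is done:
- ctrl.goto(position, orientation): joint-space move of the TCP to a pose.
- ctrl.move_straight(position, frame=None, max_speed=150): straight line of the TCP; frame=None keeps the orientation; max_speed is the mean speed in mm/s.
- ctrl.move_j(angles): joint-space move.
- ctrl.move_gripper(opening, force=None): finger opening in mm; force is the grip in N (None keeps the last); returns when the fingers have stopped.
- ctrl.pause(seconds).
- ctrl.solve_ik(position, orientation): joint angles nearest the present ones, or None.
- ctrl.get_obs(): the state.
- ctrl.read_camera(name): name is "side" or "top" or "wrist"; returns a dict with "pixels" (420x560x3 uint8, red, green, blue), "range_z" (420x560 float32, mm along the optical axis (not along the pixel's ray), 0 where there is no reading), "vfov" (degrees; the focal length in pixels is half the picture's height over the tangent of half this angle, whatever the lens; pixels are square), "cx", "cy" (the principal point, pixels), "R" (3x3) and "t" (3): a world point X has camera coordinates R X + t. Camera axes: x right, y down, z forward; pixel columns grow to the right and rows downward; lengths in mm; the calibration is good to about 2 mm. A picture is of the moment at which its call begins.
A pose or a line that the arm cannot do raises ctrl.IKError and nothing moves.
- ctrl.sign_off(): hands the job in; it is judged then, once.
The state is a dict: "time": time; "joint_positions": joint angles; "qd": joint speeds; "joint_torque": joint torques, N m; "ee_pos": TCP position; "tcp_rot": TCP orientation; "force": force on the tool from outside, world axes, zero at the start; "moment": the same for the moment, N m; "gripper_width": finger opening in mm; "grasp_force": force on a finger pad.
Only numpy, scipy, OpenCV 4.12 (cv2) and the standard library are available. Lean on these libraries where they do the work, as an engineer would, in place of code of your own. Each camera call takes 0.05 s, during which the arm holds its last target. There are 200 camera calls.

### The job

Stand the crimped hose fitting upright in the one nest block whose pocket fits it, fully down in the pocket and without dropping it, and let go of it. Then pick up the hand loupe and hold it level over the fitting, lens centred above it and lens at the height of the focus gauge's pointer, touching nothing else, and finish while still holding it there; leave the pointer and the other things as they are.

Things in the scene. Friction and masses are not known exactly. Their poses are not given: they have to be found in the camera images.
- ferrule: The crimped hose fitting, bare brass, about 260 g, loose, standing upright on the work surface at the start. Round sleeve of 36 mm diameter from the bottom up to 46 mm (slightly chamfered foot, thin dark rings round it), above it a hexagon about 26-30 mm wide up to 56 mm, then an 18 mm round stem up to 64 mm with a dark bore in its top. Origin: centre of its underside; z up its axis.
- nest_round: The nest block that fits the fitting: fixed aluminium block 72 x 72 x 22 mm high with one round blind pocket in the middle of its top, 39 mm in diameter, 14 mm deep, with a 2 mm chamfer at the mouth. Origin: centre of the block's underside, on the work surface; z up.
- nest_round_floor (a point): Centre of the pocket's floor in that block, 8 mm above the work surface. The fitting's origin lies on this point when it is fully down.
- nest_small: Same block with a round pocket of only 27 mm diameter (wrong one). Fixed. Origin: centre of its underside.
- nest_square: Same block with a square pocket 33 mm wide (wrong one). Fixed. Origin: centre of its underside.
- loupe: Hand loupe, 120 g, loose, lying flat. Black handle 22 mm wide, 24 mm high, from x = -80 to +30 mm in its frame; then a black lens ring, 62 mm outside, 14 mm high, undersides flush, centred at x = +61 mm. Origin: under the handle, directly below the balance point; x along the handle to the lens, z up, square to the lens. At first x points away from the robot, within 0.35 rad of straight ahead.
- loupe_lens (a point): Centre of the lens: x = +61 mm, z = +7 mm in the loupe's frame.
- gauge: Focus gauge: fixed stand beyond the nest blocks, dark base 70 x 60 x 20 mm, upright steel post of 12 mm diameter, 200 mm high in all, on which a friction-held pointer can slide. Origin: centre of the base's underside.
- gauge_tip (a point): Tip of the gauge's pointer (a flat black finger 12 mm wide and 5 mm thick that sticks out 57 mm from the post's axis sideways, to the robot's left); mid-thickness. Its height, 100 to 145 mm above the work surface, is the focal height for the lens centre.
- flange: Bystander: loose brass flange, 44 mm square plate 18 mm thick with a 24 mm round pipe up to 48 mm. Origin: centre of its underside.
- die_ring: Bystander: loose dark steel ring, 60 mm outside, 38 mm inside, 28 mm high. Origin: centre of its underside.
- wrench: Bystander: loose steel wrench 180 mm long, lying flat and crosswise between the robot and the nest blocks. Origin: middle of its underside.
There are look-alikes about, which are no part of the job. What is shaped like the ferrule but purple is not meant. Of the things like the gauge, leave any that is red; of the rest the smaller one is meant.

How it is judged (in metres and radians):
On the way, in this order (a step that is already met when the one before it is completed fails the run):
1. the fitting stands fully down in the round pocket that fits it, let go (horizontal distance between ferrule and nest_round_floor below 0.004 m and z of ferrule in the frame of nest_round_floor below 0.003 m and angle between ferrule's own z axis and vertical below 0.1 rad and contact force between the fingers and ferrule below 0.1 N and linear speed of ferrule below 0.02 m/s), for 0.2 s.
2. the loupe is held in the air in the gripper (height (world z) of loupe_lens above 0.04 m and contact force between the fingers and loupe above 1 N), for 0.1 s.
At the end, for the whole second after the job is handed in: The fitting stands untouched in the round pocket (4 mm of centre, 3 mm of floor, 0.1 rad of upright); the loupe is held still by the fingers alone, level within 0.14 rad, lens centre within 12 mm sideways of the fitting's axis and 8 mm of the pointer's height (horizontal distance between ferrule and nest_round_floor below 0.004 m and z of ferrule in the frame of nest_round_floor below 0.003 m and angle between ferrule's own z axis and vertical below 0.1 rad and horizontal distance between loupe_lens and ferrule below 0.012 m and z of loupe_lens in the frame of gauge_tip between -0.008 and 0.008 m and angle between loupe's own z axis and vertical below 0.14 rad and contact force between the fingers and loupe above 1 N and contact force between each of loupe, the fingers and ferrule below 0.1 N and contact force between loupe and gauge below 0.1 N and contact force between loupe and nest_round below 0.1 N and contact force between loupe and nest_small below 0.1 N and contact force between loupe and nest_square below 0.1 N and linear speed of loupe below 0.02 m/s and angular speed of loupe below 0.15 rad/s); the arm keeps its last pose, push and grip.
It fails at once if the gauge's pointer was shifted by more than 5 mm (distance of gauge_tip from where it was at the start of the episode above 0.005 m).
It fails at once if the fitting was dropped (falling free faster than 0.7 m/s) (linear speed of ferrule above 0.7 m/s and contact force between the fingers and ferrule below 0.1 N).
It fails at once if a bystander was moved by more than 20 mm (distance of any of flange, die_ring, wrench from where it was at the start of the episode above 0.02 m).
It also fails if it takes over 58 s, if anything falls off the work surface, if the arm or the gripper's body presses on something with over 40 N, if the wrist force passes 120 N, or if a joint passes its speed limit or range.

## Working session

There is one attempt and no reset: what is moved stays moved. The work goes in short steps, each a Python script; the robot and the scene stay as the last script left them, time stands still between calls to the robot, and variables do not carry over. Pictures are saved under pics/ and viewed, at most 10 in all, crops included, and the job is handed in when it is done.

```bash
mkdir -p pics; ls; cat > h.py <<'E'
import numpy as np, cv2
from workcell import ctrl
def cloud(c):
    H,W=c["range_z"].shape; f=H/2/np.tan(np.radians(c["vfov"])/2)
    v,u=np.mgrid[:H,:W]; z=c["range_z"].astype(float)
    P=np.dstack([(u-c["cx"])*z/f,(v-c["cy"])*z/f,z])
    X=(P-np.array(c["t"]))@np.array(c["R"])
    X[z<=0]=np.nan
    return X
def save(c,n): cv2.imwrite(f"pics/{n}.png",cv2.cvtColor(c["pixels"],cv2.COLOR_RGB2BGR))
E
python3 - <<'E'
from h import *
for n in("top","side"):
    c=ctrl.read_camera(n); save(c,n); np.savez(f"{n}.npz",X=cloud(c),p=c["pixels"])
    print(n,c["vfov"],-np.array(c["R"]).T@c["t"])
o=ctrl.get_obs();print(o["time"],o["tcp_rot"],ctrl.hold_point_z)
E
```

```text
pics
top 56.39391145416164 [ 433.53416376  -25.54744858 1076.84681109]
side 44.35869679380537 [ 269.9848324  -834.46905851  669.74327593]
0.1 [-1.79935079e+02 -1.30065729e-02  1.63623499e+02] -18.700000000000003
```

View pics/top.png

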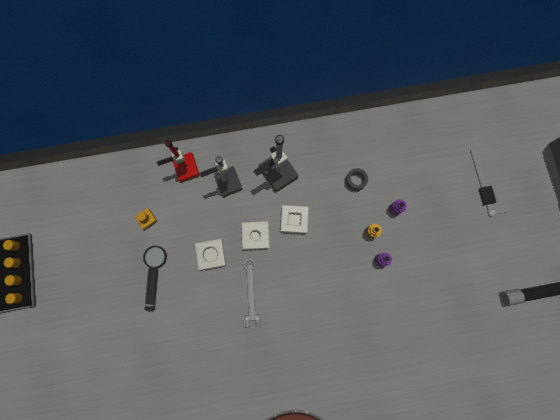

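View pics/side.png

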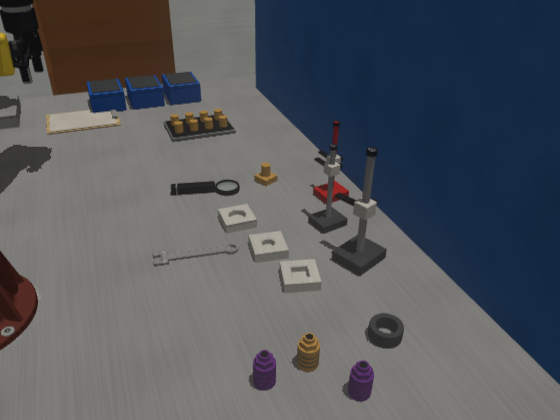

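Top view: 
- **Fitting:** the candidates are brass at (374,231), which I choose, purple ones at (398,207) and (384,260), and brass parts in the tray at (12,245…298).
- **Nests:** wide round pocket at (210,255), which I choose, small round at (256,236), square at (295,219).
- **Gauges:** red at (185,167), small dark at (228,182), which I choose, and large dark at (282,172).
- **Loupe:** lens at (154,258), handle running down to (150,305).

Next I measure these and check the choice in a close crop.

```bash
python3 - <<'E'
from h import *
d=np.load("top.npz");X=d["X"];p=d["p"]
def reg(n,u0,u1,v0,v1,z0,z1):
    x=X[v0:v1,u0:u1].reshape(-1,3);x=x[(x[:,2]>z0)&(x[:,2]<z1)]
    if len(x)<3: print(n,len(x));return
    (c,s,a)=cv2.minAreaRect(x[:,:2].astype(np.float32))
    print(n,len(x),"rect",np.round(c,1),np.round(s,1),round(a,1),"mean",x.mean(0).round(1),"zmax",x[:,2].max().round(1))
reg("table",180,220,330,380,-20,20)
reg("ferr",362,386,218,243,40,80)
reg("ferrall",362,386,218,243,15,80)
reg("nestR",190,230,235,275,16,30)
reg("nestS",238,274,217,253,16,30)
reg("nestQ",278,312,203,237,16,30)
reg("lens",138,170,243,271,4,20)
reg("handle",140,165,272,315,14,40)
reg("gbase",205,245,163,200,12,28)
reg("gpost",195,245,148,195,60,230)
reg("gptr",195,216,160,180,80,160)
reg("big",265,300,130,192,60,330)
reg("flange",130,160,205,232,10,70); reg("wrench",240,262,255,330,3,30)
d=np.load("side.npz");X=d["X"]
reg("S table",300,330,300,330,-20,20)
reg("S ferr",295,322,330,372,15,80); reg("S nestR",215,262,203,232,16,30)
reg("S ptr",305,330,145,175,80,200)
reg("S gpost",322,345,145,210,40,230)
reg("S lens",214,244,178,196,4,30)
a=cv2.resize(p[150:280,130:270],None,fx=3,fy=3,interpolation=2);b=cv2.resize(d["p"][110:260,210:400],(500,390))
cv2.imwrite("pics/crop.png",np.hstack([a[:,:300*1],b])[:,:,::-1])
E
```

```text
table 1987 rect [303.4 197.5] [105.4 123.7] 80.6 mean [303.2 196.8  -1. ] zmax 5.6
ferr 142 rect [ 537.3 -314.4] [34.3 32.9] 78.9 mean [ 536.9 -311.2   53.5] zmax 64.9
ferrall 178 rect [ 537.2 -313.7] [35.5 33.8] 83.5 mean [ 536.1 -309.3   48.7] zmax 64.9
nestR 564 rect [555.8 129.6] [72.4 72.7] 89.9 mean [555.4 129.8  21.2] zmax 26.8
nestS 629 rect [585.5   1.3] [71.7 73. ] 82.9 mean [584.6   1.4  21.2] zmax 26.4
nestQ 541 rect [ 610.2 -112. ] [71.8 73.6] 76.7 mean [ 610.  -112.2   21.2] zmax 27.0
lens 432 rect [574.2 281.9] [71.7 72.2] 0.4 mean [575.7 280.5   9.6] zmax 19.8
handle 352 rect [487.  299.6] [24.8 99. ] 78.8 mean [486.5 298.1  22.5] zmax 29.0
gbase 446 rect [750.5  51.2] [70.6 59.8] 11.1 mean [746.3  50.   19.3] zmax 26.8
gpost 273 rect [746.7  72.3] [26.  69.2] 8.2 mean [745.2  61.5 153.1] zmax 203.5
gptr 88 rect [744.3  83.1] [17. 48.] 21.8 mean [743.4  85.4 147.1] zmax 157.1
big 419 rect [755.1 -78. ] [49.6 61.6] 21.5 mean [749.2 -88.1 167.9] zmax 258.7
flange 260 rect [685.1 291.8] [44.4 43.4] 26.4 mean [682.7 288.6  26.2] zmax 52.2
wrench 479 rect [437.   39.5] [ 53.6 186.3] 78.6 mean [431.   40.1   6.5] zmax 11.8
S table 895 rect [ 593.1 -213.8] [82.7 55.4] 66.7 mean [ 592.1 -213.9   -1.7] zmax 2.2
S ferr 618 rect [ 529.  -319.7] [29.4 36.4] 53.6 mean [ 527.8 -324.    42.9] zmax 65.7
S nestR 483 rect [549.1 126.2] [73.4 78. ] 1.2 mean [548.5 124.8  19.5] zmax 23.3
S ptr 185 rect [761.3 129.9] [191.3  35.2] 63.0 mean [755.5 106.5 130.2] zmax 155.5
S gpost 684 rect [764.3  79.7] [278.7  49.9] 63.6 mean [751.1  57.  126.5] zmax 199.3
S lens 288 rect [570.2 277.5] [67.5 59.9] 48.5 mean [568.5 277.7   8.2] zmax 21.3
```

View pics/crop.png

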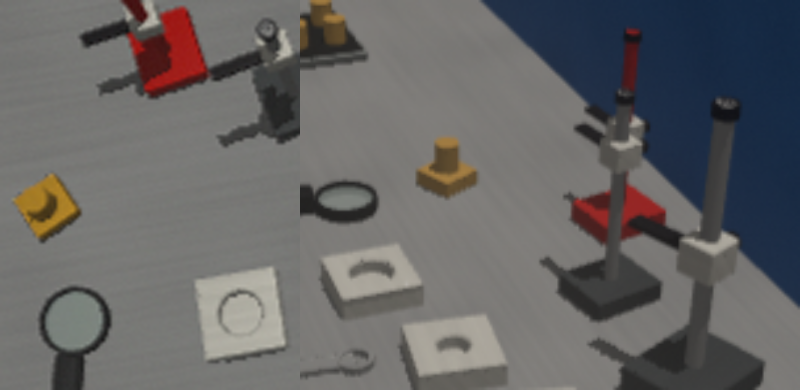

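The crop confirms the choices: the wide round nest with its lens-side neighbours, and the small dark gauge with a white slider. Moving above the fitting for a close look.

```bash
python3 - <<'E'
from h import *
for yaw in (167,-13): print(yaw,np.round(ctrl.solve_ik([535,-315,190],[180,0,yaw]) ,1))
yaw=min((167,-13),key=lambda y:abs(ctrl.solve_ik([535,-315,190],[180,0,y])[5]))
ctrl.goto([535,-315,190],[180,0,yaw])
c=ctrl.read_camera("wrist");save(c,"w1");X=cloud(c);np.savez("w1.npz",X=X,p=c["pixels"])
o=ctrl.get_obs();print(yaw,o["time"],o["ee_pos"],"cam",-np.array(c["R"]).T@c["t"],np.array(c["R"])[2])
hsv=cv2.cvtColor(c["pixels"],cv2.COLOR_RGB2HSV)
for z0,z1 in((58,75),(43,50),(15,44)):
    m=(X[:,:,2]>z0)&(X[:,:,2]<z1)&(np.hypot(X[:,:,0]-535,X[:,:,1]+315)<35)
    x=X[m]
    if len(x)>5: print(z0,len(x),x.mean(0).round(1),x.min(0).round(1),x.max(0).round(1),cv2.minEnclosingCircle(x[:,:2].astype(np.float32)))
d=np.load("top.npz")
x=d["X"][195:275,376:410].reshape(-1,3); 
for s in (d["X"][196:218,388:410],d["X"][250:270,375:394]):
    x=s.reshape(-1,3);x=x[x[:,2]>20];print("purple",x.mean(0))
E
```

```text
167 [-42.5   9.4   5.   85.6   0.  -29.5]
-13 [-42.5   9.4   5.   85.6   0.  150.5]
167 3.5167 [ 535.34072708 -314.42791485  190.06686988] cam [ 467.83918826 -299.04686102  332.79380751] [ 0.26500249 -0.06057214 -0.96234333]
58 335 [ 534.7 -315.4   64.1] [ 526.1 -324.2   58.1] [ 544.2 -305.6   66.9] ((536.3499145507812, -313.84747314453125), 10.954840660095215)
43 373 [ 530.8 -314.5   46.2] [ 517.3 -333.1   43.2] [ 552.8 -297.6   49.8] ((535.187255859375, -315.6177062988281), 18.038402557373047)
15 159 [ 520.9 -312.    30.7] [ 517.2 -331.2   15.1] [ 534.5 -297.6   43.9] ((530.4542236328125, -314.3919372558594), 17.241544723510742)
purple [ 588.07521998 -389.19375595   48.88994695]
purple [ 458.67030764 -318.6002945    49.51186527]
```

View pics/w1.png

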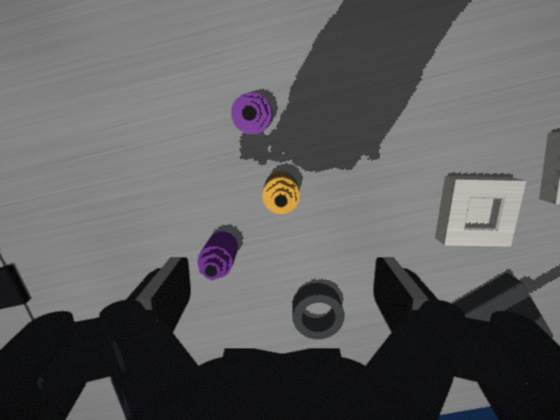

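The brass fitting is at (281,196), with purple ones at (251,112) and (215,258). I'll grip it twice, 90° apart, to centre it in the hand, then lift and look at the nest.

```bash
python3 - <<'E'
from h import *
P=[535.2,-315.5]
ctrl.goto([*P,80],[180,0,167])
ctrl.move_straight([*P,17],max_speed=100)
ctrl.move_gripper(30,25); print(ctrl.get_obs()["gripper_width"],ctrl.get_obs()["grasp_force"])
ctrl.move_gripper(50)
ctrl.goto([*P,17],[180,0,77])
ctrl.move_gripper(30,60); o=ctrl.get_obs();print(o["gripper_width"],o["grasp_force"],o["ee_pos"],o["force"])
ctrl.move_straight([*P,150],max_speed=120)
ctrl.goto([500,125,180],[180,0,167])
c=ctrl.read_camera("wrist");save(c,"w2");X=cloud(c);np.savez("w2.npz",X=X,p=c["pixels"])
o=ctrl.get_obs();print(o["time"],o["gripper_width"],o["grasp_force"],o["ee_pos"],np.round(o["joint_positions"],1),"cam",-np.array(c["R"]).T@c["t"])
m=(X[:,:,2]>16)&(X[:,:,2]<28)&(np.abs(X[:,:,0]-555)<55)&(np.abs(X[:,:,1]-128)<55)
x=X[m];print(len(x),cv2.minAreaRect(x[:,:2].astype(np.float32)),x.mean(0))
E
```

```text
35.31202999241214 25.143603533506393
34.34176355515079 60.202570259571075 [ 535.43345119 -315.67004187   17.32009908] [ 0.27467218 -0.5940643   2.84348187]
10.2417 34.20906226866003 59.8058420419693 [500.36020381 124.13487415 179.84084949] [ -0.6  -9.1 -14.6  84.5  -0.   12.5] cam [432.90605926 139.7992759  322.60697136]
1635 ((547.599609375, 128.44898986816406), (71.94247436523438, 62.315452575683594), 89.68414306640625) [532.90538376 139.88534733  21.83918295]
```

View pics/w2.png

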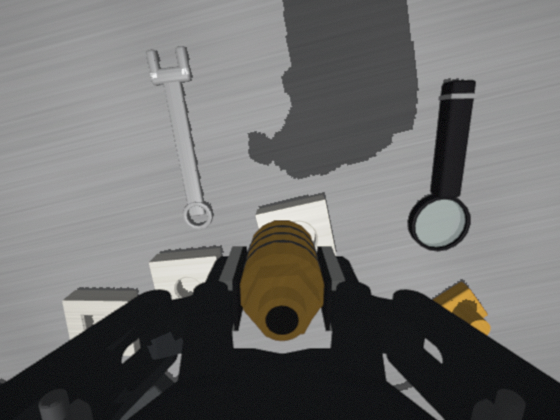

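The fitting is held at (282,280) but hides the nest at (295,225). Shifting forward so the nest comes clear in the upper picture.

```bash
python3 - <<'E'
from h import *
ctrl.goto([610,128,180],[180,0,167])
c=ctrl.read_camera("wrist");save(c,"w3");X=cloud(c);np.savez("w3.npz",X=X,p=c["pixels"],R=c["R"],t=c["t"],k=[c["vfov"],c["cx"],c["cy"]])
o=ctrl.get_obs();print(o["time"],o["ee_pos"],"cam",-np.array(c["R"]).T@c["t"])
m=(X[:,:,2]>16)&(X[:,:,2]<28)&(np.abs(X[:,:,0]-555)<55)&(np.abs(X[:,:,1]-128)<55)
x=X[m];print(len(x),cv2.minAreaRect(x[:,:2].astype(np.float32)),x.mean(0))
f=X[(X[:,:,2]<14)&(X[:,:,2]>4)&(np.hypot(X[:,:,0]-555,X[:,:,1]-128)<26)];print("floor",len(f),f.mean(0),cv2.minEnclosingCircle(f[:,:2].astype(np.float32)))
E
```

```text
10.8167 [609.68737341 127.42710286 179.51163587] cam [542.98581017 142.68617794 321.88674044]
4657 ((552.932373046875, 128.34243774414062), (72.0479965209961, 72.19908142089844), 89.94044494628906) [551.55859124 128.653116    22.04922783]
floor 1293 [552.91674637 128.12125471   8.23215678] ((552.9684448242188, 128.28085327148438), 19.543907165527344)
```

View pics/w3.png

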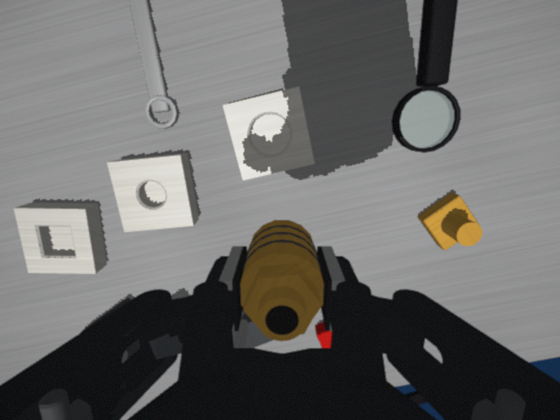

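The wide round pocket is at (270,133) in the picture, giving (553.0,128.3) with depth reading 8.2 mm. Lowering in with force checks.

```bash
python3 - <<'E'
from h import *
N=[552.95,128.3]
ctrl.goto([*N,75],[180,0,167]); ctrl.pause(.3)
o=ctrl.get_obs();f0=o["force"];print(o["ee_pos"],f0)
for z in (44,38,34,30,27.5,25.6):
    ctrl.move_straight([*N,z],max_speed=50); ctrl.pause(.15)
    o=ctrl.get_obs(); d=np.array(o["force"])-f0; print(z,np.round(o["ee_pos"],2),np.round(d,1))
    if abs(d[2])>15 or np.hypot(d[0],d[1])>15: break
print(o["time"])
E
```

```text
[554.31818476 128.23356454  76.45935402] [-0.53869725  0.32686066 -1.65894487]
44 [553.31 128.29  44.48] [ 0.5 -0.  -0.6]
38 [552.97 128.3   38.02] [ 0.7 -0.2 -1.4]
34 [552.97 128.3   34.02] [ 0.6 -0.2 -0.6]
30 [552.94 128.31  30.  ] [ 0.5 -0.2 -0.4]
27.5 [552.95 128.32  27.52] [-0.3 -1.5  0.1]
25.6 [552.92 128.32  25.59] [-0.2 -0.7  0. ]
14.6
```

```bash
python3 - <<'E'
from h import *
N=[552.95,128.3]
ctrl.move_gripper(60); ctrl.move_straight([*N,130],max_speed=150)
ctrl.goto([590,200,230],[180,0,167])
ctrl.pause(.2)
c=ctrl.read_camera("wrist");save(c,"w4");X=cloud(c)
def show(n,x): print(n,len(x),np.array(cv2.minEnclosingCircle(x[:,:2].astype(np.float32))[0]).round(1),x.mean(0).round(1),x[:,2].max().round(1), cv2.minAreaRect(x[:,:2].astype(np.float32)))
d=np.hypot(X[:,:,0]-N[0],X[:,:,1]-N[1])
show("ferr top",X[(d<14)&(X[:,:,2]>67)]); show("sleeve",X[(d<25)&(X[:,:,2]>30)])
for nm,Y in(("w4",X),("w2",np.load("w2.npz")["X"])):
    b=(Y[:,:,1]>225)&(Y[:,:,1]<340)&(Y[:,:,0]<625)&(Y[:,:,0]>380)
    h=Y[b&(Y[:,:,2]>18)&(Y[:,:,2]<32)]; r=Y[b&(Y[:,:,2]>5)&(Y[:,:,2]<18)&(Y[:,:,0]>538)]
    show(nm+" handle",h); 
    show(nm+" ring",r)
print(ctrl.get_obs()["time"])
for n in("top","side"):
    c=ctrl.read_camera(n); X=cloud(c); g=c["pixels"].max(2)
    m=(X[:,:,0]>705)&(X[:,:,0]<790)&(X[:,:,1]>68)&(X[:,:,1]<125)&(X[:,:,2]>85)&(X[:,:,2]<165)
    x=X[m]; v,u=np.where(m)
    order=np.argsort(x[:,1])
    for i in range(0,len(order),max(1,len(order)//8)): k=order[i]; print(n,u[k],v[k],x[k].round(1),g[v[k],u[k]])
    zz=x[(x[:,1]>80)]; print(n,len(zz),np.percentile(zz[:,2],[5,25,50,75,95]).round(1),zz[:,:2].mean(0),x[:,1].max())
    cv2.imwrite(f"pics/{n}g.png",cv2.resize(c["pixels"][(slice(140,200),slice(150,260)) if n=="top" else (slice(110,230),slice(280,400))],None,fx=5,fy=5)[:,:,::-1])
E
cd pics; python3 -c "
import cv2,numpy as np
a=cv2.imread('topg.png')[:,:400];b=cv2.imread('sideg.png')[:400,:400];h=min(len(a),len(b));cv2.imwrite('g.png',np.hstack([a[:h],b[:h]]))"
```

```text
ferr top 301 [554.9 129.8] [552.8 129.4  83.2] 312.1 ((553.9369506835938, 128.60548400878906), (20.820072174072266, 17.68094253540039), 6.320940017700195)
sleeve 5615 [554.4 131.6] [561.7 142.9 258. ] 324.3 ((552.04931640625, 130.5535430908203), (35.40021896362305, 39.10255813598633), 2.304464817047119)
w4 handle 2449 [489.7 296.5] [487.3 296.7  23.9] 26.6 ((489.7403869628906, 296.8626708984375), (22.62312889099121, 108.98295593261719), 77.88062286376953)
w4 ring 2322 [571.2 279.4] [573.2 279.6  10.3] 17.9 ((573.4361572265625, 279.2585754394531), (60.99045181274414, 60.71771240234375), 35.74077224731445)
w2 handle 2951 [489.6 296.6] [486.2 295.8  23.7] 26.9 ((489.5414733886719, 296.326171875), (22.693660736083984, 109.4742660522461), 77.98571014404297)
w2 ring 2703 [571.2 278.6] [573.4 279.2  10.3] 18.0 ((573.3596801757812, 278.9134216308594), (61.400028228759766, 60.96168518066406), 37.78493118286133)
16.6417
top 215 171 [741.5  68.4 144.4] 39
top 213 171 [739.8  72.5 152. ] 51
top 211 172 [739.2  78.  149. ] 47
top 209 171 [743.   82.7 147.6] 47
top 207 171 [743.7  87.4 148.4] 45
top 205 171 [745.4  92.6 146. ] 55
top 203 171 [745.9  97.4 146.9] 79
top 202 176 [734.2 101.8 145.3] 48
top 56 [143.9 145.9 146.7 147.8 148.3] [741.35606314  93.07908499] 105.86849895546719
side 323 165 [734.2  69.1 143.5] 53
side 325 162 [743.2  77.9 145.1] 57
side 321 162 [735.2  81.8 144.6] 36
side 321 161 [735.7  83.1 146.3] 37
side 318 162 [731.5  89.3 141.6] 66
side 319 160 [735.4  92.7 144.3] 36
side 320 159 [739.9  96.9 144. ] 37
side 316 159 [731.9 100.9 143.4] 36
side 317 158 [736.  104.6 143.5] 37
side 39 [140.2 143.7 144.6 145.1 146.3] [734.395593    92.13931343] 104.57865268702004
```

View pics/g.png

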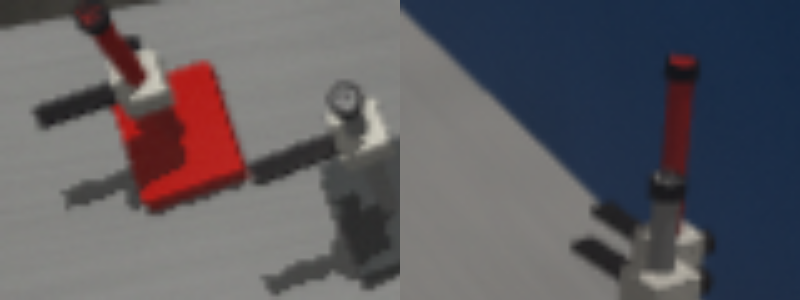

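View pics/w4.png

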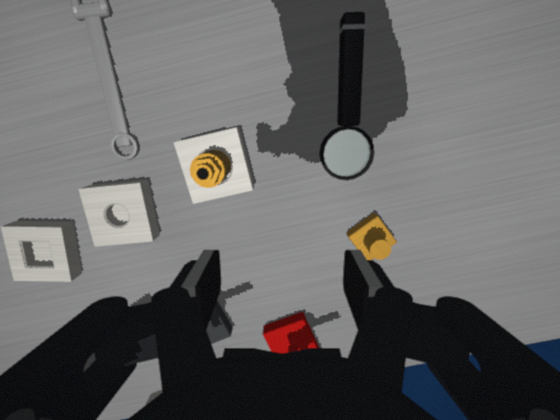

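Pointer of the small gauge: tip at left (255,170), in the crop; its mid-thickness height is about 144 mm. The wrist picture shows the fitting seated upright in the wide round nest at (207,170), and the loupe clear at (347,150) with its handle running up. Gripping the loupe at its balance point.

```bash
python3 - <<'E'
from h import *
G=[513.8,291.5]; yaw=168.1
ctrl.goto([*G,75],[180,0,yaw]); ctrl.move_straight([*G,3.5],max_speed=80)
ctrl.move_gripper(5,80); o=ctrl.get_obs();print(o["gripper_width"],o["grasp_force"],o["ee_pos"],o["force"])
ctrl.move_straight([*G,140],max_speed=80)
a=np.radians(-11.9); T=np.array([552.95,128.3])-61*np.array([np.cos(a),np.sin(a)])
ctrl.move_straight([*T,140.5],max_speed=80); ctrl.pause(.6)
def ring(Y,n):
    b=(np.hypot(Y[:,:,0]-553,Y[:,:,1]-128)<45)&(Y[:,:,2]>125)&(Y[:,:,2]<165)
    x=Y[b]; 
    if len(x)<10: return print(n,len(x))
    A=np.c_[x[:,:2]-[553,128],np.ones(len(x))];p=np.linalg.lstsq(A,x[:,2],rcond=None)[0]
    print(n,len(x),np.array(cv2.minEnclosingCircle(x[:,:2].astype(np.float32))[0]).round(1),cv2.minAreaRect(x[:,:2].astype(np.float32)),np.percentile(x[:,2],[5,50,95]).round(1),"tilt",p.round(3))
for n in("wrist","top","side"):
    c=ctrl.read_camera(n);save(c,"f_"+n);X=cloud(c);ring(X,n)
    np.savez(f"f_{n}.npz",X=X,p=c["pixels"])
o=ctrl.get_obs();print(o["time"],o["ee_pos"],o["tcp_rot"],o["gripper_width"],o["grasp_force"],o["moment"])
E
```

```text
20.335722795173616 79.56776976585388 [514.21596502 291.6585058    4.18658033] [-0.45021597  0.26282375  5.54016453]
wrist 2030 [527.3 133.6] ((525.6416015625, 133.90809631347656), (33.50086212158203, 33.80545425415039), 77.99593353271484) [144.6 150.6 161. ] tilt [-6.11000e-01  1.30000e-01  1.35123e+02]
top 466 [552.7 128.8] ((557.6005249023438, 125.01620483398438), (59.24171447753906, 50.84280014038086), 40.1224365234375) [141.8 145.  150.4] tilt [ 3.30000e-02 -2.70000e-02  1.45068e+02]
side 496 [544.2 127.2] ((546.3515625, 125.28314208984375), (68.36592864990234, 63.89910125732422), 28.317983627319336) [136.8 143.5 154.5] tilt [-5.9000e-02  7.0000e-02  1.4395e+02]
23.675 [493.25880016 140.87664832 140.51446433] [1.79997717e+02 8.75849280e-05 1.68099437e+02] 20.237334188752218 78.75901579856873 [ 0.01412656 -0.00137953 -0.04543284]
```

View pics/f_side.png

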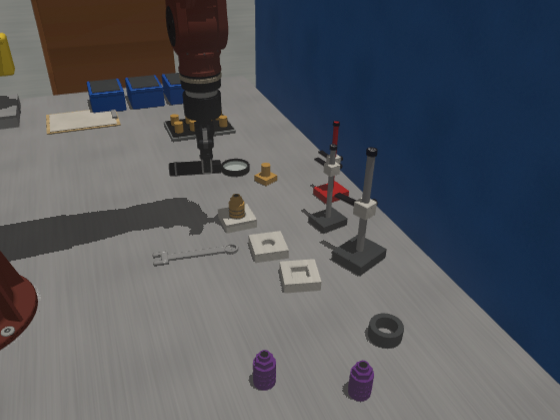

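View pics/f_wrist.png

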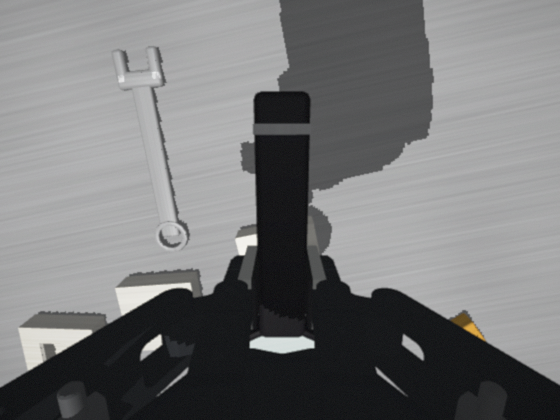

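The side picture shows the loupe held level at (210,168) with the lens above the seated fitting at (237,206). One check of heights from the saved depth.

```bash
python3 - <<'E'
from h import *
a=np.radians(-11.9);u=np.array([np.cos(a),np.sin(a)]);O=np.array([493.26,140.88])
for n in("wrist","top","side"):
    X=np.load(f"f_{n}.npz")["X"]; q=X[:,:,:2]-O; s=q@u; w=q@np.array([-u[1],u[0]]); z=X[:,:,2]
    m=(np.abs(w)<8)&(s>-77)&(s<-25)&(z>145)&(z<175)
    if m.sum()>8: print(n,"handle",m.sum(),np.median(z[m]).round(1),"slope",np.polyfit(s[m],z[m],1).round(3)[0], "back end", s[(np.abs(w)<8)&(z>145)&(z<175)].min().round(1))
    r=np.hypot(s-61,w)
    for lo,hi in((0,20),(27,31)):
        k=(r>=lo)&(r<hi)&(z>125)&(z<165)
        if k.sum()>8:print(n,lo,k.sum(),np.median(z[k]).round(1),"slope s,w",np.linalg.lstsq(np.c_[s[k],w[k],np.ones(k.sum())],z[k],rcond=None)[0][:2].round(3))
    f=X[(np.hypot(X[:,:,0]-553,X[:,:,1]-128.3)<25)&(z>28)&(z<85)]
    if len(f)>5: print(n,"ferr",len(f),f[:,2].max())
E
```

```text
wrist handle 5263 160.5 slope -0.002 back end -80.0
wrist 0 516 145.3 slope s,w [-0.02 -0.  ]
wrist 27 210 149.9 slope s,w [0.9   0.004]
top handle 142 159.1 slope -0.0 back end -76.8
top 0 224 144.4 slope s,w [0.005 0.007]
top 27 92 146.8 slope s,w [ 0.116 -0.046]
top ferr 20 53.53889987808496
side handle 87 158.1 slope 0.017 back end -81.1
side 0 119 143.1 slope s,w [ 0.011 -0.008]
side 27 114 144.0 slope s,w [-0.032  0.061]
side ferr 283 72.41698176911686
```

Lens centre is within about 2 mm of the pointer's height, level and centred, and the fitting's top is at 72 mm, so it is seated. Handing in.

```bash
python3 -c "
from workcell import ctrl
print(ctrl.sign_off())"
```

```text
the job is handed in; nothing more can be done
None
```

I handed the job in at about 24 s with the fitting released fully down in the round nest and the loupe held level over it, lens centred and within about 2 mm of the pointer's height by the cameras; no verdict was returned.

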